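# Change an interlocked supply panel over to standby

## Robot

A 6-joint arm with a two-finger parallel gripper is mounted at the origin on a cart in front of the work surface, level with it; the furniture and walls round the work are solid. World frame = base frame: x ahead of the robot, y to its left, z up, the work surface at z = 0. Lengths are in m, angles in rad, forces in N, time in s.
With the tool pointing down it reaches from about 0.4 to 0.825 m from the base axis. Payload 7 kg.
Tool frame: the origin (TCP) lies at the very end of the fingers, on their centre line; the grasp point (between the pads) lies 19 mm behind it; z points along the fingers, y is the line along which they close (so a half turn about z gives the same grasp; the last joint's range is limited). The gripper opens to 88 mm and grips with 3 to 60 N. Pads are 19 mm wide; open, the fingers measure 130 mm over their backs; the gripper's body (78 mm by 193 mm) begins 47 mm behind the grasp point.
Start: joints at [-1.027, 0.359, 0.012, 0, -1.224, -0.288], TCP at [0.171, -0.653, 0.227] pointing down, gripper open.
Joint ranges: [-3.07, 3.07], [-1.43, 2.12], [-1.02, 1.25], [-3.03, 1.67], [-3.05, -0], [-3.03, 3.03]. Speed limits (rad/s): [2.39, 2.39, 3.01, 3.14, 3.14, 3.14].

## Interface

Orientations are given as [roll, pitch, yaw] about the fixed x, y, z axes, in that order (R = Rz(yaw) Ry(pitch) Rx(roll)).
In Python, from station import arm gives the robot as it stands. The module is installed in compiled form; this text tells all that it offers.
- The arm moves only by the shell command python3 -m crank 'ROWS' [FORCE]. ROWS is JSON, a list of rows, each an object of numbers: "dx", "dy", "dz": the shift along the world's x, y, z in m; "twist": the turn about the world's z in degrees; "grip": the opening, from -1 (shut) to 1 (fully open). A call has exactly 5 rows; each row is the pose to reach, as a shift and turn from the pose commanded when the call began; what a row does not reach only later rows make up. A row lasts 1/12 s, in which the tool goes at most 41.7 mm and 7.16 degrees, less where a joint would pass 70% of its speed; a pose out of reach is approached as far as the arm can. A call with a gripper value outside its range is refused whole. The fingers move at their own pace and stop on an object; FORCE is the grip in N (left out, the last holds). Time passes only in rows, so rows that repeat a pose let the fingers close, or fill a call up. It gives the time, the measured TCP pose, the force, the opening and the grip force at its end, in the units of the state.
- arm.get_state(): the state, without advancing time (a new reading comes with each control period).
- arm.grab_frame(name): name is "side" or "top" or "wrist"; returns the picture (480x640x3 uint8, red, green, blue); there is no depth.
- arm.get_calibration(name): a dict with "fx", "fy", "cx", "cy" (pixels), "cam_to_world" (4x4, takes a point from camera to world coordinates); the wrist camera has in their place "tool_from_camera" (4x4, takes a point from camera to tool coordinates, whose origin is the TCP and whose axes are the flange's). Camera axes: x right, y down, z forward; pixel columns grow to the right and rows downward; lengths in m; the calibration is good to about 2 mm. A picture is of the moment at which its call begins: read the wrist's pose just before it. get_calibration takes no time and is no camera call.
- arm.job_done(): hands the job in; it is judged then, once.
The state is a dict: "t": time; "q": joint angles; "qd": joint speeds; "joint_efforts": joint torques, N m; "eef_pos": TCP position; "ee_rot": TCP orientation; "force": force on the tool from outside, world axes, zero at the start; "moment": the same for the moment, N m; "width": finger opening in m; "gripper_force": force on a finger pad.
Only numpy, scipy, OpenCV 4.12 (cv2) and the standard library are available. Lean on these libraries where they do the work, as an engineer would, in place of code of your own. Each camera call takes 0.05 s, during which the arm holds its last target. There are 200 camera calls.

## Task

Change the sloping supply panel over to the standby supply: throw its three black outgoing levers fully down in whatever order the interlock inside allows (it differs from day to day and cannot be seen, so feel which levers are blocked and never force one), then throw the red changeover lever fully down. Then turn the output knob until its white pointer stands at the green mark, let go, and leave the other things on the desk undisturbed.

Things in the scene. Friction and masses are not known exactly. Their poses are not given: they have to be found in the camera images.
- panel: grey steel desk-top supply panel, fixed, 400 mm wide (y), 200 deep (x), 179 high. Origin: centre of its underside; -x is its front, z up. Its bare metal face slopes: it rises 40 degrees from the front edge (x = -0.100, z = 0.050) to the top edge (x = 0.053, z = 0.179), so its normal leans 40 degrees from vertical to the front. Left to right: red lever, three black levers, knob
- face_middle (a point): middle of the sloping face, at (-0.023, 0, 0.114) in the panel's frame; the face plate stands 4 mm out of the face plane that runs through this point, the lever plates 6 mm. Nothing stands on the flat top behind the face
- handle_a: black outgoing lever, the leftmost of the three black ones, seen from the robot; at y = +0.068 in the panel's frame. Origin on its pivot, 12 mm under the face plane, behind the face's middle line; z runs out along the handle. Steel shaft 10 mm thick, then a rounded grip 22 mm thick from 40 to 105 mm from the pivot. Levers stand 68 mm apart (red: 80)
- handle_b: black outgoing lever, the middle one of the three black ones; at y = +0.000 in the panel's frame. Origin on its pivot, 12 mm under the face plane, behind the face's middle line; z runs out along the handle. Steel shaft 10 mm thick, then a rounded grip 22 mm thick from 40 to 105 mm from the pivot. Levers stand 68 mm apart (red: 80)
- handle_c: black outgoing lever, the rightmost of the three black ones, next to the knob; at y = -0.068 in the panel's frame. Origin on its pivot, 12 mm under the face plane, behind the face's middle line; z runs out along the handle. Steel shaft 10 mm thick, then a rounded grip 22 mm thick from 40 to 105 mm from the pivot. Levers stand 68 mm apart (red: 80)
- handle_main: red changeover lever, at the left end of the row, on a yellow plate; at y = +0.148 in the panel's frame. Origin on its pivot, 12 mm under the face plane, behind the face's middle line; z runs out along the handle. Steel shaft 10 mm thick, then a rounded grip 22 mm thick from 40 to 105 mm from the pivot. Levers stand 68 mm apart (red: 80)
- lever_a (a joint): turn of the lever, rad: 0 = up (leaning 30 degrees up the face from its normal), 1.047 = fully down at its stop (30 degrees down the face from the normal). Half way, its end stands 93 mm out of the face plane. Stays where it is left. Free, it takes about 2 N at the grip's end; blocked, it gives about 0.15 rad, then stops dead
- lever_b (a joint): as lever_a, for the middle black lever. Interlock: one black lever is free at first; each one thrown fully down frees the next; which is first, second and third is drawn anew each time and shows nowhere
- lever_c (a joint): as lever_a, for the rightmost black lever. Interlock: one black lever is free at first; each one thrown fully down frees the next; which is first, second and third is drawn anew each time and shows nowhere
- lever_main (a joint): as lever_a, for the red lever; it is blocked until all three black levers are fully down, then free
- knob (a joint): angle of the output knob, rad, growing clockwise as seen looking at the face; range 0 to 2.2. The pointer points straight up the face at 1.1. It turns stiffly (0.05 N m) and stays where it is left
- set_mark (a joint): where the green mark stands on the same scale, rad: the knob is right when joint knob equals this value
- knob_axis (a point): point on the knob's axis, 30 mm out from the face plane, at (-0.043, -0.146, 0.137) in the panel's frame. The knob: a black disc 60 mm across from 6 to 18 mm out of the face plane, on it a grip bar 58 mm long (along the pointer), 16 mm wide, from 17 to 43 mm out, with a white pointer line at one end
- knob_pointer (a point): point 40 mm from the knob's axis in the direction of the white pointer, just above the dial
- green_mark (a point): point 40 mm from the knob's axis in the direction of the green set mark (a tab 9 x 6.5 mm at the rim of the 100 mm white dial), just above the dial; the tab is 3 mm thick and stiff to shift: leave it as set
- bar: locking bar of the interlock, inside the panel and not to be seen: a rod across behind the levers. It rises 10 mm along the face's normal with each black lever that is thrown. A blocked lever bears on it with 2.5 times the push at the end of the grip; it must never bear more than 100 N (40 N at the grip's end)
- mouse: loose black computer mouse, 112x64x38 mm, before the panel; origin centre of underside
- marker: loose white marker pen with blue cap, 138 mm long, 18 thick, before the panel; origin centre of underside
- tape_measure: loose yellow tape measure, 38x84x64 mm, before the panel at the right; origin centre of underside
- calculator: loose calculator, 72x118x17 mm, left of the panel's front; origin centre of underside
- torch: loose grey torch, 139 mm long, 42 thick, at the left; origin centre of underside
- stapler: loose black stapler, 145 mm long, 48 high, at the far left; origin centre of underside

How it is judged:
On the way, in this order (a step that is already met when the one before it is completed fails the run):
1. all three black levers are down (value of joint each of lever_a, lever_b, lever_c above 0.93 rad), for 0.1 s.
2. the red changeover lever is down (value of joint lever_main above 0.93 rad), for 0.1 s.
3. the knob's pointer is at the green mark (distance between knob_pointer and green_mark below 0.005 m), for 0.2 s.
At the end, for the whole second after the job is handed in: All four levers are down (over 0.93 of 1.047 rad) and the knob's pointer is within 5 mm of the green mark, measured 40 mm from the axis (about 7 degrees) (all of step 1 and value of joint lever_main above 0.93 rad and distance between knob_pointer and green_mark below 0.005 m); the robot touches nothing.
It fails at once if a blocked lever is forced (about 40 N at the end of its grip, 100 N on the locking bar) (contact force between anything else and bar above 100 N).
It fails at once if a loose thing on the desk is moved by more than 30 mm (distance of any of mouse, marker, tape_measure, calculator, torch, stapler from where it was at the start of the episode above 0.03 m).
It also fails if it takes over 72 s, if anything falls off the work surface, if the arm or the gripper's body presses on something with over 40 N, if the wrist force passes 120 N, or if a joint passes its speed limit or range.

## Working session

There is one attempt and no reset: what is moved stays moved. The work goes in short steps, Python scripts to look and compute and a shell command to move; the robot and the scene stay as the last step left them, time stands still between calls to the robot, and variables do not carry over. Pictures are saved under pics/ and viewed, at most 10 in all, crops included, and the job is handed in when it is done.

```bash
mkdir -p pics
python3 - <<'E'
from station import arm
import cv2
s=arm.get_state(); print(s)
for n in("side","top"):
    cv2.imwrite(f"pics/{n}0.png",arm.grab_frame(n)[:,:,::-1]); print(n,arm.get_calibration(n))
print(arm.get_calibration("wrist"))
E
```

```text
{'t': 0.0, 'q': array([-1.02688225e+00,  3.59375408e-01,  1.10426231e-02, -3.54121246e-04,
       -1.22411909e+00, -2.88098876e-01]), 'qd': array([-2.43502903e-04, -5.35461462e-04,  1.96790655e-03, -9.58391857e-04,
        4.92922346e-05, -1.08862638e-04]), 'joint_efforts': array([ 2.91819691e-03, -5.82720423e+01,  2.93063146e+01,  6.99763834e+00,
        6.72334674e-03, -1.74332413e-04]), 'eef_pos': array([ 0.17063897, -0.65255103,  0.22562234]), 'ee_rot': array([ 3.13991075e+00, -1.51259495e-04, -2.88589792e+00]), 'force': array([-0.88592601,  0.08426496, -0.60499478]), 'moment': array([-0.0373513 , -0.04808843, -0.03500536]), 'gripper_force': 0.0, 'width': 0.08770270464427216}
side {'fx': 474.56923844218187, 'fy': 474.56923844218187, 'cx': 325.6457748642599, 'cy': 235.99920507878022, 'cam_to_world': array([[-0.06270808,  0.82396782, -0.56315605,  1.3422483 ],
       [ 0.99802024,  0.05449908, -0.03139174,  0.17311626],
       [ 0.0048257 , -0.56400965, -0.82575409,  1.29616465],
       [ 0.        ,  0.        ,  0.        ,  1.        ]])}
top {'fx': 598.6657932468767, 'fy': 598.
[... 188 characters left out ...]
01, -1.06663964e-03,  1.75044524e-03,
         1.13118742e-01],
       [-1.67900595e-03, -6.36494211e-02, -9.97970907e-01,
         1.60654548e+00],
       [ 0.00000000e+00,  0.00000000e+00,  0.00000000e+00,
         1.00000000e+00]])}
{'fx': 380.37578323034234, 'fy': 380.37578323034234, 'cx': 317.6363500373684, 'cy': 237.6907035354764, 'tool_from_camera': array([[-4.37117306e-04, -9.68665057e-01, -2.48370319e-01,
         6.63244212e-02],
       [ 9.99999695e-01, -5.84034162e-04,  5.17840911e-04,
        -2.06037375e-04],
       [-6.46671147e-04, -2.48370017e-01,  9.68665018e-01,
        -1.58258933e-01],
       [ 0.00000000e+00,  0.00000000e+00,  0.00000000e+00,
         1.00000000e+00]])}
```

View pics/top0.png

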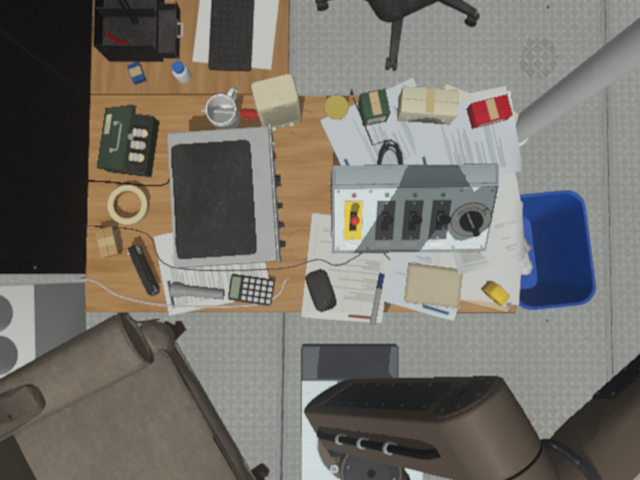

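View pics/side0.png

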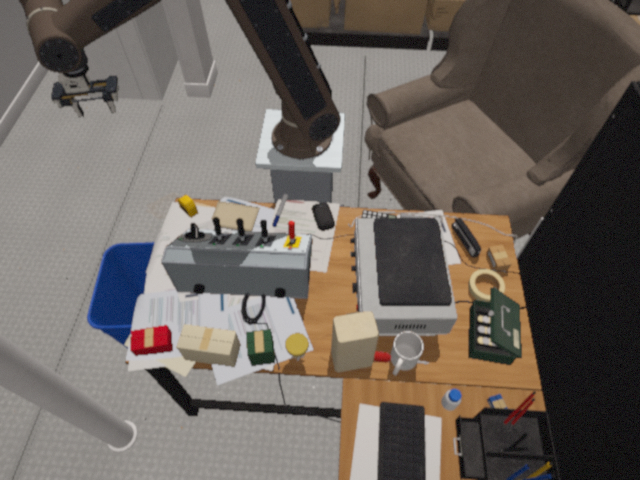

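The top view shows the panel at about (333–498, 165–252). The red lever is near (354,215), the black levers near u = 387, 414 and 441, and the knob at (472,220). Next I'll measure the panel's pose with the red and yellow masks and the panel corners, using an enlarged crop.

```bash
cat > h.py <<'E'
import numpy as np, cv2
from station import arm
def ray(n,u,v):
    c=arm.get_calibration(n); M=c["cam_to_world"]
    return M[:3,3],M[:3,:3]@np.array([(u-c["cx"])/c["fx"],(v-c["cy"])/c["fy"],1])
def plane(n,u,v,z):
    o,d=ray(n,u,v); return o+d*(z-o[2])/d[2]
def tri(u1,v1,u2,v2):
    o,d=ray("top",u1,v1);p,e=ray("side",u2,v2)
    A=np.stack([d,-e],1);s=np.linalg.lstsq(A,p-o,rcond=None)[0]
    a,b=o+d*s[0],p+e*s[1];return (a+b)/2,np.linalg.norm(a-b)
def cen(n,img,lo,hi,box):
    u0,v0,u1,v1=box;h=cv2.cvtColor(img,cv2.COLOR_RGB2HSV)[v0:v1,u0:u1]
    m=cv2.inRange(h,lo,hi);v,u=np.nonzero(m);return u.mean()+u0,v.mean()+v0,len(u),(u.min()+u0,v.min()+v0,u.max()+u0,v.max()+v0)
E
python3 - <<'E'
from h import *
t=cv2.imread("pics/top0.png")[:,:,::-1].copy();s=cv2.imread("pics/side0.png")[:,:,::-1].copy()
tb,sb=(335,190,370,250),(275,215,310,255)
for nm,lo,hi in(("yellow",(18,120,80),(35,255,255)),("red",(0,150,60),(8,255,255))):
    a=cen("top",t,lo,hi,tb);b=cen("side",s,lo,hi,sb);print(nm,a,b,tri(*a[:2],*b[:2]))
c=t[155:265,322:508,::-1];d=s[210:305,155:325,::-1]
cv2.imwrite("pics/c.png",np.vstack([cv2.resize(c,(744,330),interpolation=cv2.INTER_CUBIC)[:, :],cv2.resize(d,(744,270),interpolation=cv2.INTER_CUBIC)]))
E
```

```text
yellow (np.float64(352.4786150712831), np.float64(220.26476578411405), 491, (np.int64(344), np.int64(202), np.int64(361), np.int64(239))) (np.float64(292.26666666666665), np.float64(242.15833333333333), 120, (np.int64(284), np.int64(235), np.int64(300), np.int64(247))) (array([0.56588522, 0.03033967, 0.11557076]), np.float64(0.00025702793843501655))
red (np.float64(354.23214285714283), np.float64(219.64285714285714), 56, (np.int64(351), np.int64(196), np.int64(358), np.int64(224))) (np.float64(291.0506329113924), np.float64(229.21518987341773), 79, (np.int64(289), np.int64(221), np.int64(293), np.int64(238))) (array([0.56193818, 0.02961933, 0.17700849]), np.float64(9.797733108977189e-05))
```

View pics/c.png

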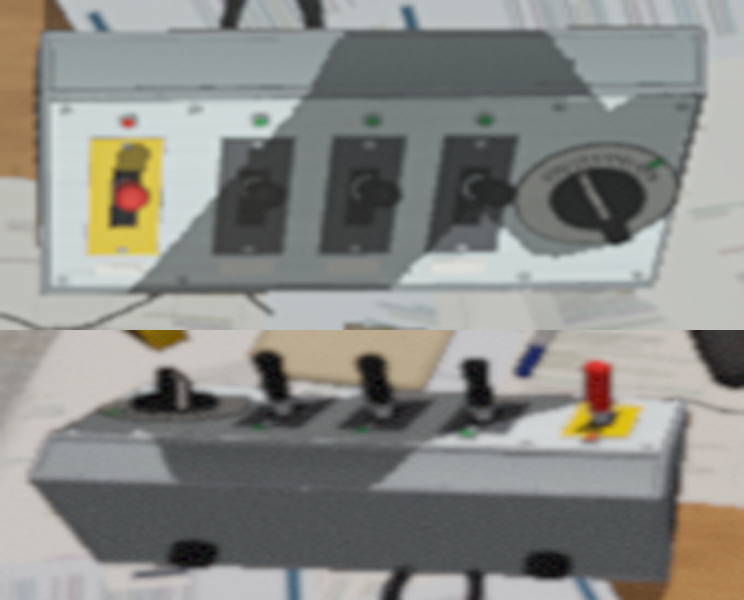

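Run:
```python
from h import *
f=lambda x,y:(322+x/4,155+y/3)
P={}
for k,p,z in(("FL",(42,293),.05),("FR",(652,286),.05),("TL",(46,98),.179),("TR",(703,94),.179),("BL",(40,30),.179),("BR",(706,27),.179),("knobdial",(597,197),.137-.03*.766+.006)):
    P[k]=plane("top",*f(*p),z);print(k,P[k].round(4))
# side view rear corners crop (755 scale)
g=lambda x,y:(155+x*170/744,210+(y-330)*95/270)
print(plane("side",*g(33,480),.179),plane("side",*g(668,497),.179))
yaw=np.mean([np.arctan2(-(P[a]-P[b])[0],(P[a]-P[b])[1]) for a,b in(("FL","FR"),("TL","TR"),("BL","BR"))]);print("yaw",np.degrees(yaw))
R=np.array([[np.cos(yaw),-np.sin(yaw)],[np.sin(yaw),np.cos(yaw)]])
loc=dict(FL=(-.1,.2),FR=(-.1,-.2),TL=(.053,.2),TR=(.053,-.2),BL=(.1,.2),BR=(.1,-.2))
o=np.array([P[k][:2]-R@loc[k] for k in loc]);print(o.round(4),o.mean(0))
o=o.mean(0)
for y in(.148,.068,0,-.068):
    print(y,[np.round(np.r_[o+R@np.array([-.015-.105*np.sin(a),y]),.105+.105*np.cos(a)],4) for a in np.radians([10,20,40,70])])
print("knob",o+R@np.array([-.043,-.146]))
```

```text
FL [0.4871 0.079  0.05  ]
FR [ 0.4936 -0.3175  0.05  ]
TL [0.6388 0.0794 0.179 ]
TR [ 0.6424 -0.3149  0.179 ]
BL [0.6937 0.0829 0.179 ]
BR [ 0.6965 -0.3177  0.179 ]
knobdial [ 0.5648 -0.2651  0.12  ]
[ 0.69851632 -0.30967676  0.179     ] [0.69135907 0.08849938 0.179     ]
yaw 0.6200276696669206
[[ 0.5892 -0.1199]
 [ 0.5914 -0.1164]
 [ 0.5879 -0.1212]
 [ 0.5872 -0.1155]
 [ 0.5959 -0.1181]
 [ 0.5943 -0.1188]] [ 0.5910021 -0.1183247]
0.148 [array([0.5562, 0.0293, 0.2084]), array([0.5385, 0.0291, 0.2037]), array([0.5069, 0.0288, 0.1854]), array([0.4757, 0.0284, 0.1409])]
0.068 [array([ 0.557 , -0.0507,  0.2084]), array([ 0.5394, -0.0509,  0.2037]), array([ 0.5078, -0.0512,  0.1854]), array([ 0.4766, -0.0516,  0.1409])]
0 [array([ 0.5578, -0.1187,  0.2084]), array([ 0.5401, -0.1189,  0.2037]), array([ 0.5085, -0.1192,  0.1854]), array([ 0.4773, -0.1196,  0.1409])]
-0.068 [array([ 0.5585, -0.1867,  0.2084]), array([ 0.5408, -0.1869,  0.2037]), array([ 0.5093, -0.1872,  0.1854]), array([ 0.4781, -0.1876,  0.1409])]
knob [ 0.54958453 -0.26478147]
```

```bash
python3 -m crank '[{"dx":0.02,"dy":0.025,"dz":0.02,"twist":6,"grip":-1},{"dx":0.04,"dy":0.05,"dz":0.04,"twist":12,"grip":-1},{"dx":0.06,"dy":0.075,"dz":0.06,"twist":18,"grip":-1},{"dx":0.085,"dy":0.105,"dz":0.07,"twist":24,"grip":-1},{"dx":0.11,"dy":0.135,"dz":0.07,"twist":30,"grip":-1}]' 20
python3 -m crank '[{"dx":0.025,"dy":0.028,"twist":6,"grip":-1},{"dx":0.05,"dy":0.056,"twist":12,"grip":-1},{"dx":0.075,"dy":0.084,"twist":18,"grip":-1},{"dx":0.1,"dy":0.112,"twist":24,"grip":-1},{"dx":0.13,"dy":0.14,"twist":30,"grip":-1}]'
```

```text
t: 0.52
eef_pos: [0.2818, -0.5177, 0.2991]
ee_rot: [-3.138, -0.001, -2.358]
force: [0.8, -1.0, 0.1]
width: 0.06
gripper_force: 0.0invalid input at $[0]: expected keys dx, dy, dz, twist, grip
```

```bash
python3 -m crank '[{"dx":0.028,"dy":0.029,"dz":0,"twist":5,"grip":-1},{"dx":0.056,"dy":0.058,"dz":0,"twist":10,"grip":-1},{"dx":0.084,"dy":0.087,"dz":0,"twist":15,"grip":-1},{"dx":0.112,"dy":0.116,"dz":0,"twist":20,"grip":-1},{"dx":0.14,"dy":0.145,"dz":0,"twist":25,"grip":-1}]' 20
python3 -m crank '[{"dx":0.028,"dy":0.029,"dz":0,"twist":5,"grip":-1},{"dx":0.056,"dy":0.058,"dz":0,"twist":10,"grip":-1},{"dx":0.084,"dy":0.087,"dz":0,"twist":15,"grip":-1},{"dx":0.112,"dy":0.116,"dz":0,"twist":20,"grip":-1},{"dx":0.14,"dy":0.145,"dz":0,"twist":20,"grip":-1}]' 20
python3 -m crank '[{"dx":0.02,"dy":0.02,"dz":0,"twist":0,"grip":-1},{"dx":0.04,"dy":0.041,"dz":0,"twist":0,"grip":-1},{"dx":0.04,"dy":0.041,"dz":-0.03,"twist":0,"grip":-1},{"dx":0.04,"dy":0.041,"dz":-0.05,"twist":0,"grip":-1},{"dx":0.04,"dy":0.041,"dz":-0.05,"twist":0,"grip":-1}]' 20
python3 - <<'E'
from h import *
print(arm.get_state()["eef_pos"],arm.get_state()["ee_rot"])
cv2.imwrite("pics/w1.png",arm.grab_frame("wrist")[:,:,::-1])
E
```

```text
t: 0.93
eef_pos: [0.4216, -0.3712, 0.2965]
ee_rot: [3.141, 0.0, -1.922]
force: [-0.1, -0.9, 0.4]
width: 0.0267
gripper_force: 0.0
t: 1.35
eef_pos: [0.5617, -0.2261, 0.2964]
ee_rot: [3.141, 0.0, -1.571]
force: [0.9, 0.2, 0.0]
width: 0.001
gripper_force: 0.0
t: 1.77
eef_pos: [0.5986, -0.1856, 0.2412]
ee_rot: [3.133, 0.002, -1.576]
force: [-1.1, -0.2, -1.5]
width: 0.0006
gripper_force: 0.0
[ 0.59857179 -0.18563016  0.24123021] [ 3.13344635e+00  1.77454644e-03 -1.57634328e+00]
```

View pics/w1.png

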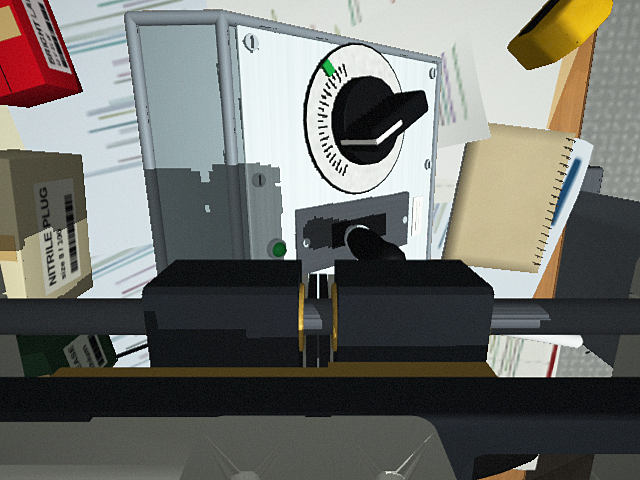

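The wrist view, where left is up the face and up is the panel's right, puts the knob near (375,115). Its white pointer end is at about (342,141), left of straight up. The green mark at (328,67) is to the right, so the knob needs a clockwise turn. Next I'll go behind lever C and feel it.

```bash
python3 -m crank '[{"dx":0.002,"dy":-0.001,"dz":-0.025,"twist":0,"grip":-1},{"dx":0.002,"dy":-0.001,"dz":-0.055,"twist":0,"grip":-1},{"dx":0.0,"dy":-0.001,"dz":-0.06,"twist":0,"grip":-1},{"dx":-0.004,"dy":-0.001,"dz":-0.06,"twist":0,"grip":-1},{"dx":-0.008,"dy":-0.001,"dz":-0.06,"twist":0,"grip":-1}]' 20
python3 -m crank '[{"dx":-0.002,"dy":0,"dz":0,"twist":0,"grip":-1},{"dx":-0.004,"dy":0,"dz":0,"twist":0,"grip":-1},{"dx":-0.006,"dy":0,"dz":0,"twist":0,"grip":-1},{"dx":-0.008,"dy":0,"dz":0,"twist":0,"grip":-1},{"dx":-0.008,"dy":0,"dz":0,"twist":0,"grip":-1}]'
```

```text
t: 2.23
eef_pos: [0.5931, -0.1886, 0.1884]
ee_rot: [-3.14, -0.001, -1.577]
force: [0.5, 0.7, 0.5]
width: 0.0005
gripper_force: 0.0
t: 2.65
eef_pos: [0.5852, -0.1881, 0.1877]
ee_rot: [-3.139, -0.0, -1.577]
force: [1.7, 0.0, 1.3]
width: 0.0005
gripper_force: 0.7
```

```bash
python3 -m crank '[{"dx":-0.002,"dy":0,"dz":0,"twist":0,"grip":-1},{"dx":-0.003,"dy":0,"dz":0,"twist":0,"grip":-1},{"dx":-0.004,"dy":0,"dz":0,"twist":0,"grip":-1},{"dx":-0.004,"dy":0,"dz":0,"twist":0,"grip":-1},{"dx":-0.004,"dy":0,"dz":0,"twist":0,"grip":-1}]'
python3 -m crank '[{"dx":-0.001,"dy":0,"dz":0,"twist":0,"grip":-1},{"dx":-0.002,"dy":0,"dz":0,"twist":0,"grip":-1},{"dx":-0.003,"dy":0,"dz":0,"twist":0,"grip":-1},{"dx":-0.003,"dy":0,"dz":0,"twist":0,"grip":-1},{"dx":-0.003,"dy":0,"dz":0,"twist":0,"grip":-1}]'
```

```text
t: 3.07
eef_pos: [0.5807, -0.188, 0.1865]
ee_rot: [3.141, 0.0, -1.577]
force: [1.2, 0.1, 1.7]
width: 0.0005
gripper_force: 0.7
t: 3.48
eef_pos: [0.5774, -0.188, 0.1863]
ee_rot: [3.141, 0.0, -1.577]
force: [0.9, -0.3, -0.5]
width: 0.0006
gripper_force: 0.5
```

```bash
python3 -m crank '[{"dx":-0.001,"dy":0,"dz":0,"twist":0,"grip":-1},{"dx":-0.002,"dy":0,"dz":0,"twist":0,"grip":-1},{"dx":-0.003,"dy":0,"dz":-0.001,"twist":0,"grip":-1},{"dx":-0.003,"dy":0,"dz":-0.001,"twist":0,"grip":-1},{"dx":-0.003,"dy":0,"dz":-0.001,"twist":0,"grip":-1}]'
python3 -m crank '[{"dx":-0.001,"dy":0,"dz":0,"twist":0,"grip":-1},{"dx":-0.002,"dy":0,"dz":0,"twist":0,"grip":-1},{"dx":-0.003,"dy":0,"dz":-0.001,"twist":0,"grip":-1},{"dx":-0.003,"dy":0,"dz":-0.001,"twist":0,"grip":-1},{"dx":-0.003,"dy":0,"dz":-0.001,"twist":0,"grip":-1}]'
```

```text
t: 3.9
eef_pos: [0.5748, -0.188, 0.1858]
ee_rot: [-3.141, -0.0, -1.577]
force: [1.1, 0.5, 1.9]
width: 0.0005
gripper_force: 0.9
t: 4.32
eef_pos: [0.5736, -0.188, 0.1856]
ee_rot: [-3.138, -0.0, -1.576]
force: [5.7, 0.7, 2.6]
width: 0.0001
gripper_force: 3.2
```

```bash
python3 -m crank '[{"dx":-0.001,"dy":0,"dz":0,"twist":0,"grip":-1},{"dx":-0.002,"dy":0,"dz":0,"twist":0,"grip":-1},{"dx":-0.002,"dy":0,"dz":0,"twist":0,"grip":-1},{"dx":-0.002,"dy":0,"dz":0,"twist":0,"grip":-1},{"dx":-0.002,"dy":0,"dz":0,"twist":0,"grip":-1}]'
```

```text
t: 4.73
eef_pos: [0.5729, -0.188, 0.1857]
ee_rot: [-3.135, -0.001, -1.576]
force: [9.9, -0.5, -1.0]
width: 0.0005
gripper_force: 4.8
```

Lever C is blocked: it stops dead at x = 0.573 with 10 N. Next is B.

```bash
python3 -m crank '[{"dx":0.032,"dy":0,"dz":0,"twist":0,"grip":-1},{"dx":0.032,"dy":0.035,"dz":0,"twist":0,"grip":-1},{"dx":0.032,"dy":0.069,"dz":0,"twist":0,"grip":-1},{"dx":0.022,"dy":0.069,"dz":0,"twist":0,"grip":-1},{"dx":0.01,"dy":0.069,"dz":0,"twist":0,"grip":-1}]'
python3 -m crank '[{"dx":-0.002,"dy":0,"dz":0,"twist":0,"grip":-1},{"dx":-0.004,"dy":0,"dz":0,"twist":0,"grip":-1},{"dx":-0.006,"dy":0,"dz":0,"twist":0,"grip":-1},{"dx":-0.008,"dy":0,"dz":-0.001,"twist":0,"grip":-1},{"dx":-0.01,"dy":0,"dz":-0.001,"twist":0,"grip":-1}]'
```

```text
t: 5.15
eef_pos: [0.5794, -0.1173, 0.1837]
ee_rot: [3.14, 0.0, -1.575]
force: [2.5, 0.7, -0.5]
width: 0.0005
gripper_force: 1.0
t: 5.57
eef_pos: [0.5699, -0.1194, 0.1835]
ee_rot: [-3.141, -0.0, -1.577]
force: [1.1, -0.5, -1.3]
width: 0.0008
gripper_force: 0.8
```

```bash
python3 -m crank '[{"dx":-0.001,"dy":0,"dz":0,"twist":0,"grip":-1},{"dx":-0.002,"dy":0,"dz":0,"twist":0,"grip":-1},{"dx":-0.003,"dy":0,"dz":0,"twist":0,"grip":-1},{"dx":-0.004,"dy":0,"dz":-0.001,"twist":0,"grip":-1},{"dx":-0.004,"dy":0,"dz":-0.001,"twist":0,"grip":-1}]'
```

```text
t: 5.98
eef_pos: [0.5655, -0.1192, 0.1826]
ee_rot: [3.141, -0.0, -1.577]
force: [1.1, -0.2, 1.2]
width: 0.0007
gripper_force: 0.6
```

Lever B is free, so I'll throw it.

```bash
python3 -m crank '[{"dx":-0.004,"dy":0,"dz":-0.003,"twist":0,"grip":-1},{"dx":-0.008,"dy":0,"dz":-0.006,"twist":0,"grip":-1},{"dx":-0.012,"dy":0,"dz":-0.009,"twist":0,"grip":-1},{"dx":-0.017,"dy":0,"dz":-0.013,"twist":0,"grip":-1},{"dx":-0.021,"dy":0,"dz":-0.016,"twist":0,"grip":-1}]'
python3 -m crank '[{"dx":-0.004,"dy":0,"dz":-0.003,"twist":0,"grip":-1},{"dx":-0.008,"dy":0,"dz":-0.008,"twist":0,"grip":-1},{"dx":-0.012,"dy":0,"dz":-0.012,"twist":0,"grip":-1},{"dx":-0.015,"dy":0,"dz":-0.018,"twist":0,"grip":-1},{"dx":-0.018,"dy":0,"dz":-0.021,"twist":0,"grip":-1}]'
```

```text
t: 6.4
eef_pos: [0.5446, -0.1192, 0.1669]
ee_rot: [-3.141, -0.0, -1.576]
force: [-0.1, -0.4, 5.2]
width: 0.0002
gripper_force: 2.0
t: 6.82
eef_pos: [0.5258, -0.119, 0.1445]
ee_rot: [3.141, 0.0, -1.577]
force: [2.7, -1.1, 1.1]
width: 0.0002
gripper_force: 1.1
```

```bash
python3 -m crank '[{"dx":-0.001,"dy":0,"dz":-0.001,"twist":0,"grip":-1},{"dx":-0.001,"dy":0,"dz":-0.002,"twist":0,"grip":-1},{"dx":-0.002,"dy":0,"dz":-0.003,"twist":0,"grip":-1},{"dx":-0.002,"dy":0,"dz":-0.004,"twist":0,"grip":-1},{"dx":-0.002,"dy":0,"dz":-0.004,"twist":0,"grip":-1}]'
```

```text
t: 7.23
eef_pos: [0.5244, -0.119, 0.1413]
ee_rot: [3.141, 0.0, -1.577]
force: [-1.6, -0.0, 2.6]
width: 0.0006
gripper_force: 0.9
```

```bash
python3 -m crank '[{"dx":0,"dy":0,"dz":-0.001,"twist":0,"grip":-1},{"dx":0,"dy":0,"dz":-0.002,"twist":0,"grip":-1},{"dx":0,"dy":0,"dz":-0.003,"twist":0,"grip":-1},{"dx":0,"dy":0,"dz":-0.004,"twist":0,"grip":-1},{"dx":0,"dy":0,"dz":-0.004,"twist":0,"grip":-1}]'
```

```text
t: 7.65
eef_pos: [0.5248, -0.1191, 0.1381]
ee_rot: [-3.142, -0.0, -1.577]
force: [-2.9, 1.0, 9.2]
width: 0.0005
gripper_force: 3.5
```

B is down at its stop. Next I'll feel A.

```bash
python3 -m crank '[{"dx":0.0,"dy":0,"dz":0.035,"twist":0,"grip":-1},{"dx":0.02,"dy":0,"dz":0.052,"twist":0,"grip":-1},{"dx":0.055,"dy":0,"dz":0.052,"twist":0,"grip":-1},{"dx":0.08,"dy":0,"dz":0.052,"twist":0,"grip":-1},{"dx":0.08,"dy":0.03,"dz":0.052,"twist":0,"grip":-1}]'
python3 -m crank '[{"dx":0,"dy":0.037,"dz":0,"twist":0,"grip":-1},{"dx":0,"dy":0.038,"dz":0,"twist":0,"grip":-1},{"dx":-0.01,"dy":0.038,"dz":0,"twist":0,"grip":-1},{"dx":-0.018,"dy":0.038,"dz":0,"twist":0,"grip":-1},{"dx":-0.022,"dy":0.038,"dz":0,"twist":0,"grip":-1}]'
python3 -m crank '[{"dx":-0.002,"dy":0,"dz":0,"twist":0,"grip":-1},{"dx":-0.004,"dy":0,"dz":0,"twist":0,"grip":-1},{"dx":-0.006,"dy":0,"dz":0,"twist":0,"grip":-1},{"dx":-0.008,"dy":0,"dz":-0.001,"twist":0,"grip":-1},{"dx":-0.008,"dy":0,"dz":-0.001,"twist":0,"grip":-1}]'
```

```text
t: 8.07
eef_pos: [0.6085, -0.0914, 0.1885]
ee_rot: [-3.141, -0.001, -1.58]
force: [0.9, 0.7, 0.2]
width: 0.0003
gripper_force: 0.0
t: 8.48
eef_pos: [0.5816, -0.0512, 0.1894]
ee_rot: [-3.141, 0.0, -1.577]
force: [1.5, 0.6, -0.6]
width: 0.0006
gripper_force: 0.8
t: 8.9
eef_pos: [0.5746, -0.0514, 0.1888]
ee_rot: [-3.141, -0.0, -1.577]
force: [-0.1, -0.6, 0.9]
width: 0.0006
gripper_force: 0.5
```

```bash
python3 -m crank '[{"dx":-0.001,"dy":0,"dz":0,"twist":0,"grip":-1},{"dx":-0.002,"dy":0,"dz":0,"twist":0,"grip":-1},{"dx":-0.003,"dy":0,"dz":0,"twist":0,"grip":-1},{"dx":-0.004,"dy":0,"dz":-0.001,"twist":0,"grip":-1},{"dx":-0.004,"dy":0,"dz":-0.001,"twist":0,"grip":-1}]'
python3 - <<'E'
E
```

```text
t: 9.32
eef_pos: [0.5719, -0.0512, 0.1883]
ee_rot: [-3.139, -0.0, -1.576]
force: [4.9, -2.3, 1.7]
width: 0.0003
gripper_force: 2.5
```

```bash
python3 -m crank '[{"dx":-0.001,"dy":0,"dz":0,"twist":0,"grip":-1},{"dx":-0.002,"dy":0,"dz":0,"twist":0,"grip":-1},{"dx":-0.002,"dy":0,"dz":0,"twist":0,"grip":-1},{"dx":-0.002,"dy":0,"dz":0,"twist":0,"grip":-1},{"dx":-0.002,"dy":0,"dz":0,"twist":0,"grip":-1}]'
```

```text
t: 9.73
eef_pos: [0.571, -0.0511, 0.1883]
ee_rot: [-3.137, -0.0, -1.576]
force: [8.6, -3.9, -0.9]
width: 0.0001
gripper_force: 4.2
```

A is blocked at 9 N, so C must be next.

```bash
python3 -m crank '[{"dx":0.034,"dy":0,"dz":0,"twist":0,"grip":-1},{"dx":0.034,"dy":-0.035,"dz":0,"twist":0,"grip":-1},{"dx":0.034,"dy":-0.07,"dz":0,"twist":0,"grip":-1},{"dx":0.034,"dy":-0.105,"dz":-0.002,"twist":0,"grip":-1},{"dx":0.034,"dy":-0.137,"dz":-0.004,"twist":0,"grip":-1}]'
python3 -m crank '[{"dx":-0.008,"dy":0,"dz":0,"twist":0,"grip":-1},{"dx":-0.016,"dy":0,"dz":0,"twist":0,"grip":-1},{"dx":-0.022,"dy":0,"dz":0,"twist":0,"grip":-1},{"dx":-0.026,"dy":0,"dz":0,"twist":0,"grip":-1},{"dx":-0.029,"dy":0,"dz":0,"twist":0,"grip":-1}]'
python3 -m crank '[{"dx":-0.002,"dy":0,"dz":0,"twist":0,"grip":-1},{"dx":-0.003,"dy":0,"dz":0,"twist":0,"grip":-1},{"dx":-0.004,"dy":0,"dz":0,"twist":0,"grip":-1},{"dx":-0.005,"dy":0,"dz":-0.001,"twist":0,"grip":-1},{"dx":-0.005,"dy":0,"dz":-0.001,"twist":0,"grip":-1}]'
```

```text
t: 10.15
eef_pos: [0.6017, -0.1891, 0.1827]
ee_rot: [3.139, 0.001, -1.576]
force: [0.1, 0.9, -0.0]
width: 0.0002
gripper_force: 0.0
t: 10.57
eef_pos: [0.5736, -0.1871, 0.184]
ee_rot: [-3.141, 0.0, -1.576]
force: [2.6, -0.6, -0.9]
width: 0.0002
gripper_force: 0.9
t: 10.98
eef_pos: [0.5689, -0.1878, 0.1827]
ee_rot: [-3.141, -0.0, -1.576]
force: [1.5, 1.0, 1.6]
width: 0.0006
gripper_force: 0.8
```

C now moves freely, so I'll throw it.

```bash
python3 -m crank '[{"dx":-0.003,"dy":0,"dz":0,"twist":0,"grip":-1},{"dx":-0.006,"dy":0,"dz":-0.002,"twist":0,"grip":-1},{"dx":-0.010,"dy":0,"dz":-0.005,"twist":0,"grip":-1},{"dx":-0.014,"dy":0,"dz":-0.009,"twist":0,"grip":-1},{"dx":-0.018,"dy":0,"dz":-0.012,"twist":0,"grip":-1}]'
python3 -m crank '[{"dx":-0.004,"dy":0,"dz":-0.003,"twist":0,"grip":-1},{"dx":-0.008,"dy":0,"dz":-0.006,"twist":0,"grip":-1},{"dx":-0.012,"dy":0,"dz":-0.010,"twist":0,"grip":-1},{"dx":-0.016,"dy":0,"dz":-0.014,"twist":0,"grip":-1},{"dx":-0.020,"dy":0,"dz":-0.018,"twist":0,"grip":-1}]'
python3 -m crank '[{"dx":-0.002,"dy":0,"dz":-0.004,"twist":0,"grip":-1},{"dx":-0.004,"dy":0,"dz":-0.008,"twist":0,"grip":-1},{"dx":-0.006,"dy":0,"dz":-0.012,"twist":0,"grip":-1},{"dx":-0.006,"dy":0,"dz":-0.015,"twist":0,"grip":-1},{"dx":-0.006,"dy":0,"dz":-0.016,"twist":0,"grip":-1}]'
```

```text
t: 11.4
eef_pos: [0.5512, -0.1885, 0.1712]
ee_rot: [-3.14, -0.001, -1.577]
force: [2.7, 0.1, 6.7]
width: 0.0002
gripper_force: 2.7
t: 11.82
eef_pos: [0.5301, -0.1884, 0.1525]
ee_rot: [-3.142, -0.0, -1.577]
force: [1.0, -1.8, 2.0]
width: 0.0003
gripper_force: 1.2
t: 12.23
eef_pos: [0.5239, -0.1883, 0.1378]
ee_rot: [3.14, -0.001, -1.576]
force: [-9.0, 3.8, 26.4]
width: 0.0002
gripper_force: 10.8
```

C is at its stop. Now A.

```bash
python3 -m crank '[{"dx":0.0,"dy":0,"dz":0.037,"twist":0,"grip":-1},{"dx":0.022,"dy":0,"dz":0.054,"twist":0,"grip":-1},{"dx":0.055,"dy":0,"dz":0.054,"twist":0,"grip":-1},{"dx":0.082,"dy":0,"dz":0.054,"twist":0,"grip":-1},{"dx":0.082,"dy":0.035,"dz":0.054,"twist":0,"grip":-1}]'
python3 -m crank '[{"dx":0,"dy":0.035,"dz":0,"twist":0,"grip":-1},{"dx":0,"dy":0.07,"dz":0,"twist":0,"grip":-1},{"dx":0,"dy":0.102,"dz":0,"twist":0,"grip":-1},{"dx":-0.01,"dy":0.102,"dz":0,"twist":0,"grip":-1},{"dx":-0.022,"dy":0.102,"dz":0,"twist":0,"grip":-1}]'
python3 -m crank '[{"dx":-0.004,"dy":0,"dz":0,"twist":0,"grip":-1},{"dx":-0.008,"dy":0,"dz":0,"twist":0,"grip":-1},{"dx":-0.010,"dy":0,"dz":0,"twist":0,"grip":-1},{"dx":-0.012,"dy":0,"dz":-0.001,"twist":0,"grip":-1},{"dx":-0.014,"dy":0,"dz":-0.001,"twist":0,"grip":-1}]'
```

```text
t: 12.65
eef_pos: [0.6104, -0.1558, 0.1886]
ee_rot: [3.141, -0.001, -1.58]
force: [0.7, 1.0, -0.0]
width: 0.0004
gripper_force: 0.0
t: 13.07
eef_pos: [0.5846, -0.0489, 0.1892]
ee_rot: [3.14, 0.0, -1.574]
force: [-0.7, -0.1, 0.3]
width: 0.0006
gripper_force: 0.0
t: 13.48
eef_pos: [0.5712, -0.0514, 0.1894]
ee_rot: [-3.141, 0.0, -1.577]
force: [1.2, -1.1, -0.0]
width: 0.0003
gripper_force: 0.8
```

```bash
python3 -m crank '[{"dx":-0.001,"dy":0,"dz":-0.001,"twist":0,"grip":-1},{"dx":-0.002,"dy":0,"dz":-0.003,"twist":0,"grip":-1},{"dx":-0.003,"dy":0,"dz":-0.005,"twist":0,"grip":-1},{"dx":-0.004,"dy":0,"dz":-0.006,"twist":0,"grip":-1},{"dx":-0.004,"dy":0,"dz":-0.006,"twist":0,"grip":-1}]'
```

```text
t: 13.9
eef_pos: [0.5665, -0.0511, 0.1833]
ee_rot: [3.141, -0.0, -1.577]
force: [0.9, 0.4, 0.5]
width: 0.0004
gripper_force: 0.6
```

```bash
python3 -m crank '[{"dx":-0.003,"dy":0,"dz":-0.002,"twist":0,"grip":-1},{"dx":-0.006,"dy":0,"dz":-0.004,"twist":0,"grip":-1},{"dx":-0.010,"dy":0,"dz":-0.007,"twist":0,"grip":-1},{"dx":-0.014,"dy":0,"dz":-0.010,"twist":0,"grip":-1},{"dx":-0.018,"dy":0,"dz":-0.013,"twist":0,"grip":-1}]'
python3 -m crank '[{"dx":-0.004,"dy":0,"dz":-0.003,"twist":0,"grip":-1},{"dx":-0.008,"dy":0,"dz":-0.006,"twist":0,"grip":-1},{"dx":-0.012,"dy":0,"dz":-0.010,"twist":0,"grip":-1},{"dx":-0.016,"dy":0,"dz":-0.014,"twist":0,"grip":-1},{"dx":-0.020,"dy":0,"dz":-0.018,"twist":0,"grip":-1}]'
python3 -m crank '[{"dx":-0.002,"dy":0,"dz":-0.004,"twist":0,"grip":-1},{"dx":-0.004,"dy":0,"dz":-0.008,"twist":0,"grip":-1},{"dx":-0.006,"dy":0,"dz":-0.012,"twist":0,"grip":-1},{"dx":-0.006,"dy":0,"dz":-0.015,"twist":0,"grip":-1},{"dx":-0.006,"dy":0,"dz":-0.016,"twist":0,"grip":-1}]'
```

```text
t: 14.32
eef_pos: [0.5484, -0.051, 0.1705]
ee_rot: [-3.141, -0.0, -1.577]
force: [1.6, -0.0, 4.5]
width: 0.0006
gripper_force: 1.8
t: 14.73
eef_pos: [0.5281, -0.0511, 0.1521]
ee_rot: [3.141, -0.0, -1.577]
force: [2.3, -0.7, 2.2]
width: 0.0002
gripper_force: 1.2
t: 15.15
eef_pos: [0.5221, -0.0513, 0.1378]
ee_rot: [3.14, -0.001, -1.576]
force: [-11.8, 2.4, 28.5]
width: 0.0004
gripper_force: 11.8
```

A is down. Now the red lever.

```bash
python3 -m crank '[{"dx":0.0,"dy":0,"dz":0.037,"twist":0,"grip":-1},{"dx":0.022,"dy":0,"dz":0.054,"twist":0,"grip":-1},{"dx":0.055,"dy":0,"dz":0.054,"twist":0,"grip":-1},{"dx":0.083,"dy":0,"dz":0.054,"twist":0,"grip":-1},{"dx":0.083,"dy":0.03,"dz":0.054,"twist":0,"grip":-1}]'
python3 -m crank '[{"dx":0,"dy":0.035,"dz":0,"twist":0,"grip":-1},{"dx":0,"dy":0.05,"dz":0,"twist":0,"grip":-1},{"dx":-0.006,"dy":0.05,"dz":0,"twist":0,"grip":-1},{"dx":-0.016,"dy":0.05,"dz":0,"twist":0,"grip":-1},{"dx":-0.024,"dy":0.05,"dz":0,"twist":0,"grip":-1}]'
python3 -m crank '[{"dx":-0.004,"dy":0,"dz":0,"twist":0,"grip":-1},{"dx":-0.006,"dy":0,"dz":0,"twist":0,"grip":-1},{"dx":-0.008,"dy":0,"dz":-0.001,"twist":0,"grip":-1},{"dx":-0.010,"dy":0,"dz":-0.003,"twist":0,"grip":-1},{"dx":-0.012,"dy":0,"dz":-0.004,"twist":0,"grip":-1}]'
python3 -m crank '[{"dx":-0.001,"dy":0,"dz":-0.001,"twist":0,"grip":-1},{"dx":-0.002,"dy":0,"dz":-0.001,"twist":0,"grip":-1},{"dx":-0.003,"dy":0,"dz":-0.002,"twist":0,"grip":-1},{"dx":-0.004,"dy":0,"dz":-0.003,"twist":0,"grip":-1},{"dx":-0.004,"dy":0,"dz":-0.003,"twist":0,"grip":-1}]'
```

```text
t: 15.57
eef_pos: [0.6095, -0.0234, 0.1892]
ee_rot: [3.142, -0.001, -1.58]
force: [1.8, 0.3, 0.7]
width: 0.0005
gripper_force: 0.0
t: 15.98
eef_pos: [0.5806, 0.0289, 0.1899]
ee_rot: [3.141, 0.0, -1.577]
force: [1.4, 0.8, -0.7]
width: 0.0006
gripper_force: 0.9
t: 16.4
eef_pos: [0.5699, 0.0287, 0.1867]
ee_rot: [-3.141, 0.0, -1.577]
force: [1.0, -0.4, 1.8]
width: 0.0006
gripper_force: 0.8
t: 16.82
eef_pos: [0.5655, 0.029, 0.1833]
ee_rot: [3.141, -0.0, -1.577]
force: [0.7, -0.8, 1.5]
width: 0.0003
gripper_force: 0.6
```

```bash
python3 -m crank '[{"dx":-0.003,"dy":0,"dz":-0.002,"twist":0,"grip":-1},{"dx":-0.006,"dy":0,"dz":-0.004,"twist":0,"grip":-1},{"dx":-0.010,"dy":0,"dz":-0.007,"twist":0,"grip":-1},{"dx":-0.014,"dy":0,"dz":-0.010,"twist":0,"grip":-1},{"dx":-0.018,"dy":0,"dz":-0.013,"twist":0,"grip":-1}]'
python3 -m crank '[{"dx":-0.004,"dy":0,"dz":-0.003,"twist":0,"grip":-1},{"dx":-0.008,"dy":0,"dz":-0.006,"twist":0,"grip":-1},{"dx":-0.012,"dy":0,"dz":-0.010,"twist":0,"grip":-1},{"dx":-0.016,"dy":0,"dz":-0.014,"twist":0,"grip":-1},{"dx":-0.020,"dy":0,"dz":-0.018,"twist":0,"grip":-1}]'
python3 -m crank '[{"dx":-0.002,"dy":0,"dz":-0.004,"twist":0,"grip":-1},{"dx":-0.004,"dy":0,"dz":-0.008,"twist":0,"grip":-1},{"dx":-0.006,"dy":0,"dz":-0.012,"twist":0,"grip":-1},{"dx":-0.006,"dy":0,"dz":-0.014,"twist":0,"grip":-1},{"dx":-0.006,"dy":0,"dz":-0.015,"twist":0,"grip":-1}]'
```

```text
t: 17.23
eef_pos: [0.5471, 0.0289, 0.1702]
ee_rot: [3.141, -0.0, -1.577]
force: [0.7, 0.6, 3.1]
width: 0.0001
gripper_force: 1.0
t: 17.65
eef_pos: [0.5273, 0.0289, 0.1521]
ee_rot: [3.142, -0.0, -1.577]
force: [0.9, -0.8, 0.6]
width: 0.0004
gripper_force: 0.8
t: 18.07
eef_pos: [0.5214, 0.0288, 0.1382]
ee_rot: [3.141, -0.001, -1.576]
force: [-6.8, 1.2, 18.7]
width: 0.0003
gripper_force: 7.5
```

All four levers are down. Next I'll lift, twist the tool by -90°, move over the knob area and take a wrist picture.

```bash
python3 -m crank '[{"dx":0.0,"dy":0,"dz":0.03,"twist":-5,"grip":-1},{"dx":0,"dy":-0.01,"dz":0.065,"twist":-12,"grip":-1},{"dx":0,"dy":-0.03,"dz":0.095,"twist":-18,"grip":-1},{"dx":0,"dy":-0.065,"dz":0.11,"twist":-24,"grip":-1},{"dx":0,"dy":-0.1,"dz":0.11,"twist":-30,"grip":-1}]'
python3 -m crank '[{"dx":0.0,"dy":-0.03,"dz":0.0,"twist":-6,"grip":-1},{"dx":0,"dy":-0.06,"dz":0.0,"twist":-12,"grip":-1},{"dx":0,"dy":-0.09,"dz":0.0,"twist":-18,"grip":-1},{"dx":0,"dy":-0.12,"dz":0.0,"twist":-24,"grip":-1},{"dx":0,"dy":-0.15,"dz":0,"twist":-30,"grip":-1}]'
python3 -m crank '[{"dx":0.01,"dy":0,"dz":0.0,"twist":-6,"grip":-1},{"dx":0.02,"dy":0,"dz":0.0,"twist":-12,"grip":-1},{"dx":0.03,"dy":0,"dz":0.0,"twist":-18,"grip":-1},{"dx":0.04,"dy":0,"dz":0.0,"twist":-24,"grip":-1},{"dx":0.05,"dy":0,"dz":0,"twist":-30,"grip":-1}]'
python3 - <<'E'
from h import *
s=arm.get_state();print(s["eef_pos"],s["ee_rot"],s["q"])
cv2.imwrite("pics/w2.png",arm.grab_frame("wrist")[:,:,::-1])
E
```

```text
t: 18.48
eef_pos: [0.5238, -0.0713, 0.2516]
ee_rot: [-3.136, 0.004, -2.103]
force: [1.8, 0.0, 0.5]
width: 0.0007
gripper_force: 0.0
t: 18.9
eef_pos: [0.5215, -0.2224, 0.247]
ee_rot: [3.141, -0.0, -2.629]
force: [0.5, 0.3, -0.0]
width: 0.0007
gripper_force: 0.0
t: 19.32
eef_pos: [0.5721, -0.2211, 0.2467]
ee_rot: [3.141, -0.001, 3.13]
force: [0.0, -0.4, 0.6]
width: 0.0007
gripper_force: 0.0
[ 0.57211132 -0.22113996  0.2467163 ] [ 3.14121347e+00 -8.63205467e-04  3.12982426e+00] [-5.10306154e-02  2.46719754e-01 -9.95905849e-02 -3.66667362e-04
 -1.22536343e+00 -1.53140996e+00]
```

View pics/w2.png

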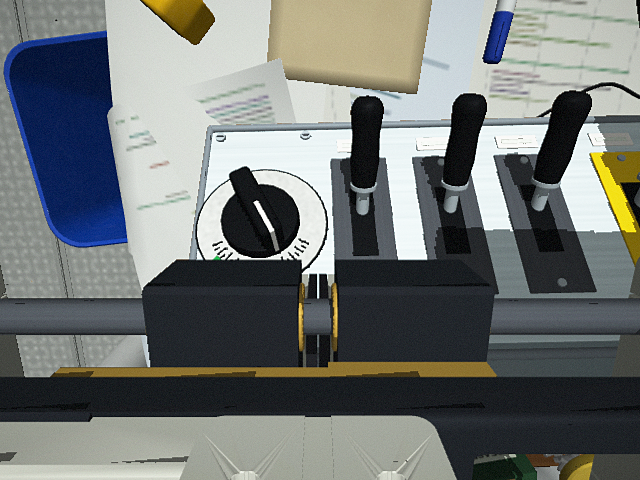

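In the wrist view up is toward the robot. The black levers are all down. The knob's dial is centred near (262,222), the pointer line on top of the bar runs (256,204)→(271,231), and the green tab is at (216,258). I'll turn these into angles.

```bash
cat >> h.py <<'E'
from scipy.spatial.transform import Rotation as Ro
yaw=np.radians(.6); O=np.array([.590,-.118,0]); RP=Ro.from_euler("z",yaw).as_matrix()
up=RP@np.array([np.cos(.6981),0,np.sin(.6981)]);nr=RP@np.array([-np.sin(.6981),0,np.cos(.6981)]);right=RP@np.array([0,-1.,0])
F=O+RP@np.array([-.043,-.146,.137])-.03*nr   # knob axis in face plane
def wface(pos,rot,u,v,h):
    c=arm.get_calibration("wrist");T=c["tool_from_camera"];R=Ro.from_euler("xyz",rot).as_matrix()
    o=pos+R@T[:3,3];d=R@T[:3,:3]@np.array([(u-c["cx"])/c["fx"],(v-c["cy"])/c["fy"],1])
    P=o+d*((F+h*nr-o)@nr)/(d@nr);return P,np.array([(P-F)@right,(P-F)@up])
E
python3 - <<'E'
from h import *
print("F",F,"top",F+.043*nr,"up",up,"n",nr)
for pos,rot,px in((np.array([.59857,-.18563,.24123]),[3.1334,.0018,-1.5763],dict(g=(328,67),a=(405,125),b=(380,142),l=(304,118),r=(404,118))),
  (np.array([.57211,-.22114,.24672]),[3.1412,-.00086,3.1298],dict(g=(216,258),a=(256,204),b=(271,231),l=(196,222),r=(328,222)))):
    W={k:wface(pos,rot,*p,dict(g=.006,a=.043,b=.043,l=.004,r=.004)[k]) for k,p in px.items()}
    for k in W:print(k,W[k][0].round(4),W[k][1].round(4))
    d=W["b"][1]-W["a"][1];print("pointer",1.1+np.arctan2(*d),"green",1.1+np.arctan2(*W["g"][1]))
E
```

```text
F [ 0.56781308 -0.26424036  0.11401806] top [ 0.54017577 -0.26452978  0.14695884] up [0.76602282 0.00802207 0.64276333] n [-0.64272808 -0.00673088  0.76606482]
g [ 0.5906 -0.2963  0.1407] [0.0323 0.0343]
a [ 0.542  -0.2608  0.1485] [-0.0038  0.0024]
b [ 0.5601 -0.2505  0.1638] [-0.0138  0.0262]
l [ 0.6059 -0.2652  0.1512] [0.0014 0.053 ]
r [ 0.5288 -0.2682  0.0865] [ 0.0035 -0.0476]
pointer 0.6990003841902221 green 1.8556528147879066
g [ 0.5883 -0.2957  0.1388] [0.0317 0.0314]
a [ 0.5466 -0.2621  0.1524] [-0.0023  0.0085]
b [ 0.5623 -0.2512  0.1656] [-0.0131  0.029 ]
l [ 0.5658 -0.315   0.1171] [0.0508 0.    ]
r [ 0.5667 -0.2131  0.1188] [-0.0512  0.0026]
pointer 0.6164357052148762 green 1.8899712124829946
```

The pointer is at about 0.65 rad and the green mark at about 1.87. The plan is to push the bar's pointer end toward -y with the closed fingertips, ending at about TCP y = -0.25.

```bash
python3 -m crank '[{"dx":-0.003,"dy":0.012,"dz":-0.02,"twist":0,"grip":-1},{"dx":-0.003,"dy":0.012,"dz":-0.05,"twist":0,"grip":-1},{"dx":-0.003,"dy":0.012,"dz":-0.08,"twist":0,"grip":-1},{"dx":-0.003,"dy":0.012,"dz":-0.095,"twist":0,"grip":-1},{"dx":-0.003,"dy":0.012,"dz":-0.095,"twist":0,"grip":-1}]'
python3 -m crank '[{"dx":0,"dy":-0.006,"dz":0,"twist":0,"grip":-1},{"dx":0,"dy":-0.012,"dz":0,"twist":0,"grip":-1},{"dx":0,"dy":-0.016,"dz":0,"twist":0,"grip":-1},{"dx":0,"dy":-0.02,"dz":0,"twist":0,"grip":-1},{"dx":0,"dy":-0.022,"dz":0,"twist":0,"grip":-1}]'
```

```text
t: 19.78
eef_pos: [0.566, -0.2084, 0.148]
ee_rot: [3.14, -0.007, 3.136]
force: [0.3, -0.9, -0.4]
width: 0.0005
gripper_force: 0.0
t: 20.2
eef_pos: [0.5704, -0.2312, 0.1543]
ee_rot: [3.141, 0.004, 3.135]
force: [2.7, 7.0, 4.6]
width: 0.0006
gripper_force: 3.1
```

```bash
python3 -m crank '[{"dx":0,"dy":-0.003,"dz":0,"twist":0,"grip":-1},{"dx":0,"dy":-0.006,"dz":0,"twist":0,"grip":-1},{"dx":0,"dy":-0.009,"dz":0,"twist":0,"grip":-1},{"dx":0,"dy":-0.011,"dz":0,"twist":0,"grip":-1},{"dx":0,"dy":-0.012,"dz":0,"twist":0,"grip":-1}]'
python3 - <<'E'
from h import *
s=arm.get_state();print(s["eef_pos"],s["ee_rot"])
cv2.imwrite("pics/w3.png",arm.grab_frame("wrist")[:,:,::-1])
t=arm.grab_frame("top")[185:260,425:505,::-1];cv2.imwrite("pics/t3.png",t)
E
```

```text
t: 20.62
eef_pos: [0.5692, -0.2433, 0.1532]
ee_rot: [-3.142, 0.001, 3.135]
force: [2.3, 3.0, 2.4]
width: 0.0004
gripper_force: 1.9
[ 0.56923483 -0.24327531  0.15315895] [-3.14158728e+00  1.36642070e-03  3.13545971e+00]
```

View pics/w3.png

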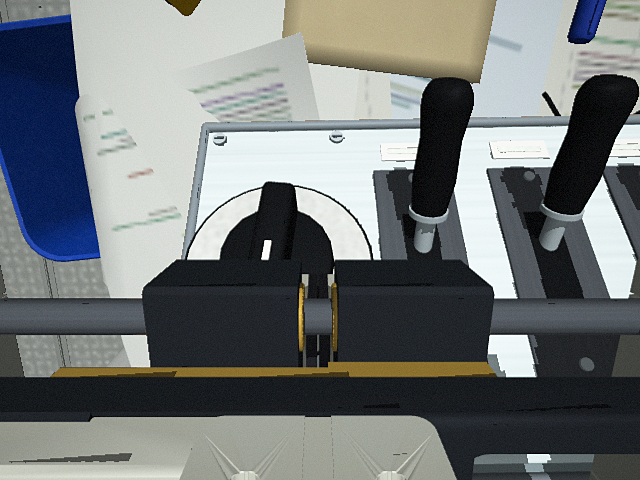

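Partway: the bar is now slightly past straight up (tail at (280,184), white line about (269,240)→(265,259)). I'll work out its angle and continue.

```bash
python3 - <<'E'
from h import *
pos,rot=np.array([.56923,-.24328,.15316]),[-3.1416,.00137,3.1355]
im=cv2.cvtColor(cv2.imread("pics/w3.png"),cv2.COLOR_BGR2GRAY)[225:262,235:305]
v,u=np.nonzero(im>170);k=(u>15)&(u<45);print([(r+225,int(u[k&(v==r)].mean())+235) for r in range(0,37,4) if (k&(v==r)).any()])
for a,b in(((268,241),(264,259)),((281,184),(267,258))):
    A=wface(pos,rot,*a,.043)[1];B=wface(pos,rot,*b,.043)[1];print(A,B,np.arctan2(*(B-A)))
E
python3 -m crank '[{"dx":0,"dy":-0.001,"dz":0,"twist":0,"grip":-1},{"dx":0,"dy":-0.002,"dz":0,"twist":0,"grip":-1},{"dx":0,"dy":-0.003,"dz":0,"twist":0,"grip":-1},{"dx":0,"dy":-0.004,"dz":0,"twist":0,"grip":-1},{"dx":0,"dy":-0.004,"dz":0,"twist":0,"grip":-1}]'
python3 -m crank '[{"dx":0,"dy":0.005,"dz":0,"twist":0,"grip":-1},{"dx":0,"dy":0.012,"dz":0.02,"twist":0,"grip":-1},{"dx":0,"dy":0.012,"dz":0.06,"twist":0,"grip":-1},{"dx":0.0,"dy":0.012,"dz":0.10,"twist":0,"grip":-1},{"dx":0.0,"dy":0.012,"dz":0.1,"twist":0,"grip":-1}]'
python3 -m crank '[{"dx":0.02,"dy":0.0,"dz":0,"twist":0,"grip":-1},{"dx":0.03,"dy":0,"dz":0.0,"twist":0,"grip":-1},{"dx":0.03,"dy":0,"dz":0,"twist":0,"grip":-1},{"dx":0.03,"dy":0,"dz":0,"twist":0,"grip":-1},{"dx":0.03,"dy":0,"dz":0,"twist":0,"grip":-1}]'
python3 - <<'E'
from h import *
s=arm.get_state();print(repr(s["eef_pos"]),repr(s["ee_rot"]))
im=arm.grab_frame("wrist")[:,:,::-1];cv2.imwrite("pics/w4.png",im);cv2.imwrite("pics/w4c.png",cv2.resize(im[130:290,150:370],(770,560),interpolation=cv2.INTER_CUBIC))
E
```

```text
[(241, 267), (245, 267), (249, 266), (253, 265), (257, 265)]
[0.00037496 0.00671668] [0.00171904 0.01515461] 0.1579637366061309
[-0.00446609 -0.02268943] [0.00045983 0.01471672] 0.13093406178437184
t: 21.13
eef_pos: [0.5691, -0.2472, 0.1528]
ee_rot: [-3.141, 0.001, 3.136]
force: [2.9, 3.6, 3.3]
width: 0.0002
gripper_force: 2.0
t: 21.55
eef_pos: [0.5709, -0.2365, 0.2605]
ee_rot: [-3.137, 0.009, 3.136]
force: [1.3, -0.7, 2.0]
width: 0.0
gripper_force: 0.0
t: 21.97
eef_pos: [0.5978, -0.235, 0.2513]
ee_rot: [3.141, -0.003, 3.135]
force: [-0.1, -0.2, 0.4]
width: 0.0007
gripper_force: 0.0
array([ 0.59782033, -0.23499581,  0.25131141]) array([ 3.14137176e+00, -2.67183083e-03,  3.13536425e+00])
```

View pics/w4c.png

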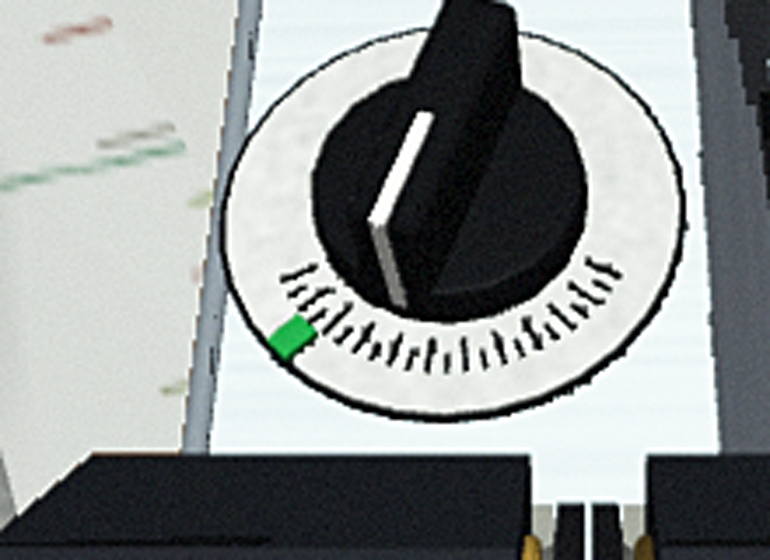

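The crop shows the pointer line (427,113)→(376,223) and the green tab at (293,338), so the knob needs more clockwise turn.

Run:
```python
from h import *
pos,rot=np.array([.59782,-.235,.25131]),[3.14137,-.00267,3.13536]
f=lambda x,y:(150+x/3.5,130+y/3.5)
A=wface(pos,rot,*f(427,113),.043)[1];B=wface(pos,rot,*f(376,223),.043)[1];G=wface(pos,rot,*f(293,338),.006)[1]
L=[wface(pos,rot,*f(*p),.004)[1] for p in((222,215),(686,215),(445,420))];c=np.array([(L[0][0]+L[1][0])/2,L[2][1]-.05])
E=wface(pos,rot,*f(402,305),.018)[1]
print(A,B,E,G,"dialc",c)
print("dir",np.arctan2(*(B-A)),"end",np.arctan2(*(B-c)),np.arctan2(*(E-c)),"green",np.arctan2(*(G-c)))
```

```text
[0.00063489 0.00672452] [0.00901672 0.03122806] [0.00748912 0.03455725] [0.03159642 0.03524143] dialc [-0.00044848  0.00345106]
dir 0.32958957124539434 end 0.3284168105741858 0.24984564259516825 green 0.7893855109063449
```

```bash
python3 -m crank '[{"dx":-0.02,"dy":0.003,"dz":0,"twist":0,"grip":-1},{"dx":-0.029,"dy":0.005,"dz":-0.03,"twist":0,"grip":-1},{"dx":-0.029,"dy":0.005,"dz":-0.065,"twist":0,"grip":-1},{"dx":-0.029,"dy":0.005,"dz":-0.09,"twist":0,"grip":-1},{"dx":-0.029,"dy":0.005,"dz":-0.099,"twist":0,"grip":-1}]'
python3 -m crank '[{"dx":0,"dy":-0.006,"dz":0,"twist":0,"grip":-1},{"dx":0,"dy":-0.012,"dz":0,"twist":0,"grip":-1},{"dx":0,"dy":-0.016,"dz":0,"twist":0,"grip":-1},{"dx":0,"dy":-0.020,"dz":0,"twist":0,"grip":-1},{"dx":0,"dy":-0.022,"dz":0,"twist":0,"grip":-1}]'
python3 -m crank '[{"dx":0,"dy":-0.001,"dz":0,"twist":0,"grip":-1},{"dx":0,"dy":-0.002,"dz":0,"twist":0,"grip":-1},{"dx":0,"dy":-0.003,"dz":0,"twist":0,"grip":-1},{"dx":0,"dy":-0.0035,"dz":0,"twist":0,"grip":-1},{"dx":0,"dy":-0.0035,"dz":0,"twist":0,"grip":-1}]'
```

```text
t: 22.43
eef_pos: [0.5668, -0.2295, 0.1497]
ee_rot: [3.14, -0.006, 3.135]
force: [-1.2, 0.0, -0.4]
width: 0.0006
gripper_force: 0.0
t: 22.85
eef_pos: [0.5707, -0.2527, 0.1551]
ee_rot: [-3.142, 0.003, 3.135]
force: [0.9, 3.3, 2.6]
width: 0.0008
gripper_force: 1.5
t: 23.27
eef_pos: [0.5702, -0.2556, 0.154]
ee_rot: [-3.141, 0.001, 3.136]
force: [1.2, 0.6, 3.0]
width: 0.0003
gripper_force: 1.6
```

Now I'll retreat and look again.

```bash
python3 -m crank '[{"dx":0,"dy":0.006,"dz":0,"twist":0,"grip":-1},{"dx":0,"dy":0.016,"dz":0.02,"twist":0,"grip":-1},{"dx":0,"dy":0.02,"dz":0.06,"twist":0,"grip":-1},{"dx":0.015,"dy":0.02,"dz":0.098,"twist":0,"grip":-1},{"dx":0.029,"dy":0.02,"dz":0.098,"twist":0,"grip":-1}]'
python3 -m crank '[{"dx":0,"dy":0.0,"dz":0,"twist":0,"grip":-1},{"dx":0,"dy":0,"dz":0.0,"twist":0,"grip":-1},{"dx":0,"dy":0,"dz":0,"twist":0,"grip":-1},{"dx":0,"dy":0,"dz":0,"twist":0,"grip":-1},{"dx":0,"dy":0,"dz":0,"twist":0,"grip":-1}]'
python3 - <<'E'
from h import *
s=arm.get_state();print(repr(s["eef_pos"]),repr(s["ee_rot"]))
im=arm.grab_frame("wrist")[:,:,::-1];cv2.imwrite("pics/w5.png",im);cv2.imwrite("pics/w5c.png",cv2.resize(im[130:290,150:370],(770,560),interpolation=cv2.INTER_CUBIC))
E
```

```text
t: 23.68
eef_pos: [0.6015, -0.2363, 0.2603]
ee_rot: [-3.138, 0.01, 3.137]
force: [0.7, 0.0, 2.5]
width: 0.0002
gripper_force: 0.0
t: 24.1
eef_pos: [0.598, -0.2355, 0.2508]
ee_rot: [3.141, -0.002, 3.135]
force: [1.1, 0.8, -0.4]
width: 0.0007
gripper_force: 0.0
array([ 0.59798764, -0.23549791,  0.25083904]) array([ 3.14149140e+00, -1.54845936e-03,  3.13542460e+00])
```

View pics/w5c.png

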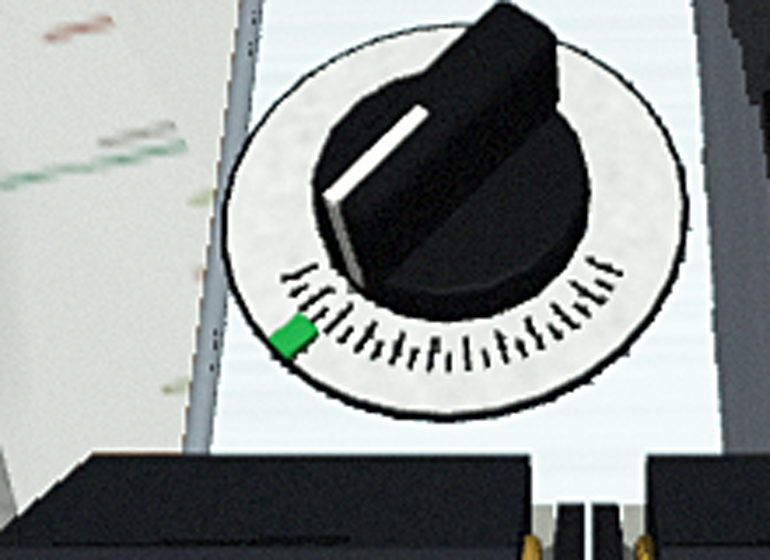

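The pointer line now runs (424,110)→(329,197) in the crop, with green at (294,338).

Run:
```python
from h import *
pos,rot=np.array([.59799,-.2355,.25084]),[3.14149,-.00155,3.13542]
f=lambda x,y:(150+x/3.5,130+y/3.5)
A=wface(pos,rot,*f(424,110),.043)[1];B=wface(pos,rot,*f(329,197),.043)[1];G=wface(pos,rot,*f(294,337),.006)[1]
L=[wface(pos,rot,*f(*p),.004)[1] for p in((225,215),(688,215),(448,420))];c=np.array([(L[0][0]+L[1][0])/2,L[2][1]-.05])
E=wface(pos,rot,*f(361,288),.018)[1]
T=wface(pos,rot,*f(500,3),.043)[1]
print(A,B,E,G,T,"dialc",c)
print("dir",np.arctan2(*(B-A)),"end",np.arctan2(*(B-c)),np.arctan2(*(E-c)),"green",np.arctan2(*(G-c)))
```

```text
[0.001667   0.00632531] [0.01840701 0.02564844] [0.01628369 0.03074125] [0.03178862 0.03522052] [-0.01243032 -0.01950421] dialc [-0.00053994  0.00361661]
dir 0.7138924471954644 end 0.710260029444682 0.555164894842242 green 0.7967323893086476
```

About 0.09 rad is left, roughly 2.3 mm more push.

```bash
python3 -m crank '[{"dx":-0.02,"dy":0.003,"dz":0,"twist":0,"grip":-1},{"dx":-0.029,"dy":0.005,"dz":-0.03,"twist":0,"grip":-1},{"dx":-0.029,"dy":0.005,"dz":-0.065,"twist":0,"grip":-1},{"dx":-0.029,"dy":0.005,"dz":-0.09,"twist":0,"grip":-1},{"dx":-0.029,"dy":0.005,"dz":-0.098,"twist":0,"grip":-1}]'
python3 -m crank '[{"dx":0,"dy":-0.006,"dz":0,"twist":0,"grip":-1},{"dx":0,"dy":-0.012,"dz":0,"twist":0,"grip":-1},{"dx":0,"dy":-0.016,"dz":0,"twist":0,"grip":-1},{"dx":0,"dy":-0.020,"dz":0,"twist":0,"grip":-1},{"dx":0,"dy":-0.022,"dz":0,"twist":0,"grip":-1}]'
python3 -m crank '[{"dx":0,"dy":-0.001,"dz":0,"twist":0,"grip":-1},{"dx":0,"dy":-0.002,"dz":0,"twist":0,"grip":-1},{"dx":0,"dy":-0.003,"dz":0,"twist":0,"grip":-1},{"dx":0,"dy":-0.0045,"dz":0,"twist":0,"grip":-1},{"dx":0,"dy":-0.005,"dz":0,"twist":0,"grip":-1}]'
python3 -m crank '[{"dx":0,"dy":0.006,"dz":0,"twist":0,"grip":-1},{"dx":0,"dy":0.016,"dz":0.02,"twist":0,"grip":-1},{"dx":0,"dy":0.022,"dz":0.06,"twist":0,"grip":-1},{"dx":0.015,"dy":0.022,"dz":0.098,"twist":0,"grip":-1},{"dx":0.029,"dy":0.022,"dz":0.098,"twist":0,"grip":-1}]'
python3 -m crank '[{"dx":0,"dy":0.0,"dz":0,"twist":0,"grip":-1},{"dx":0,"dy":0,"dz":0.0,"twist":0,"grip":-1},{"dx":0,"dy":0,"dz":0,"twist":0,"grip":-1},{"dx":0,"dy":0,"dz":0,"twist":0,"grip":-1},{"dx":0,"dy":0,"dz":0,"twist":0,"grip":-1}]'
python3 - <<'E'
from h import *
s=arm.get_state();print(repr(s["eef_pos"]),repr(s["ee_rot"]))
im=arm.grab_frame("wrist")[:,:,::-1];cv2.imwrite("pics/w6.png",im);cv2.imwrite("pics/w6c.png",cv2.resize(im[130:290,150:370],(770,560),interpolation=cv2.INTER_CUBIC))
E
```

```text
t: 24.57
eef_pos: [0.5669, -0.23, 0.1494]
ee_rot: [3.14, -0.006, 3.135]
force: [-0.6, 0.3, -0.2]
width: 0.0009
gripper_force: 0.0
t: 24.98
eef_pos: [0.5705, -0.2535, 0.155]
ee_rot: [-3.141, 0.002, 3.135]
force: [-0.4, 0.2, 0.3]
width: 0.0003
gripper_force: 0.0
t: 25.4
eef_pos: [0.5698, -0.2572, 0.1536]
ee_rot: [3.141, 0.0, 3.136]
force: [-0.1, 2.7, 0.7]
width: 0.0007
gripper_force: 1.1
t: 25.82
eef_pos: [0.6022, -0.2364, 0.2612]
ee_rot: [-3.137, 0.012, 3.137]
force: [2.1, 0.0, 1.7]
width: 0.0004
gripper_force: 0.0
t: 26.23
eef_pos: [0.5981, -0.2355, 0.251]
ee_rot: [-3.142, -0.001, 3.135]
force: [-0.0, -0.3, -0.1]
width: 0.0005
gripper_force: 0.0
array([ 0.59812033, -0.23553028,  0.25097458]) array([-3.14158850e+00, -1.20113152e-03,  3.13546492e+00])
```

View pics/w6c.png

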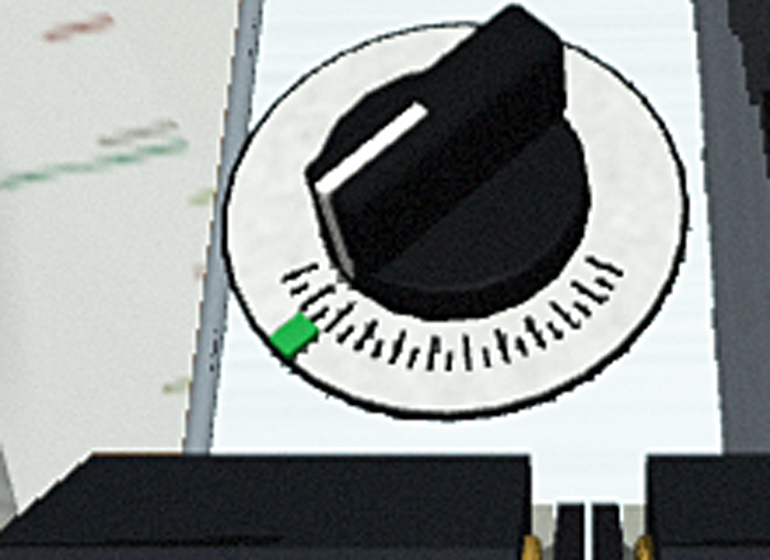

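The pointer line now runs (421,108)→(322,186), with green at (295,337).

Run:
```python
from h import *
pos,rot=np.array([.59812,-.23553,.25097]),[-3.14159,-.0012,3.13546]
f=lambda x,y:(150+x/3.5,130+y/3.5)
c=np.array([-.0005,.0035])
for A,B in(((421,108),(322,186)),((424,104),(316,177)),((418,112),(327,192))):
    a=wface(pos,rot,*f(*A),.043)[1];b=wface(pos,rot,*f(*B),.043)[1];print("dir",np.arctan2(*(b-a)),"end",np.arctan2(*(b-c)))
G=wface(pos,rot,*f(295,336),.006)[1]
for e in((345,283),(352,278)):
    for h in(.017,.022):E=wface(pos,rot,*f(*e),h)[1];print("E",np.arctan2(*(E-c)))
print("green",np.arctan2(*(G-c)),np.linalg.norm(G-c))
```

```text
dir 0.7928536057474214 end 0.7978209758806187
dir 0.8733801012853779 end 0.880600380782474
dir 0.7349005524697072 end 0.7396739482774656
E 0.6692412123335543
E 0.5932587758821211
E 0.6580738619444392
E 0.5790706696891595
green 0.7921498488569382 0.04515353857441118
```

Run:
```python
from h import *
pos,rot=np.array([.59812,-.23553,.25097]),[-3.14159,-.0012,3.13546]
f=lambda x,y:(150+x/3.5,130+y/3.5)
w=lambda p,h:wface(pos,rot,*f(*p),h)[1]
for a,b in(((516,5),(305,178)),((562,48),(334,200))):
    A,B=w(a,.043),w(b,.043);print(A,B,np.arctan2(*(B-A)),np.linalg.norm(B-A))
s=arm.get_state();print(s["t"],s["force"])
im=arm.grab_frame("top")[:,:,::-1];cv2.imwrite("pics/top9.png",cv2.resize(im[150:320,230:520],(800,469),interpolation=cv2.INTER_CUBIC))
```

```text
[-0.01557155 -0.01869805] [0.02320432 0.02157678] 0.7664384649198922 0.05590732876605748
[-0.02464492 -0.00774366] [0.01747955 0.02653262] 0.8877631511172274 0.054307774697826085
26.2833 [-0.13701422  0.07051103 -0.1295942 ]
```

View pics/top9.png

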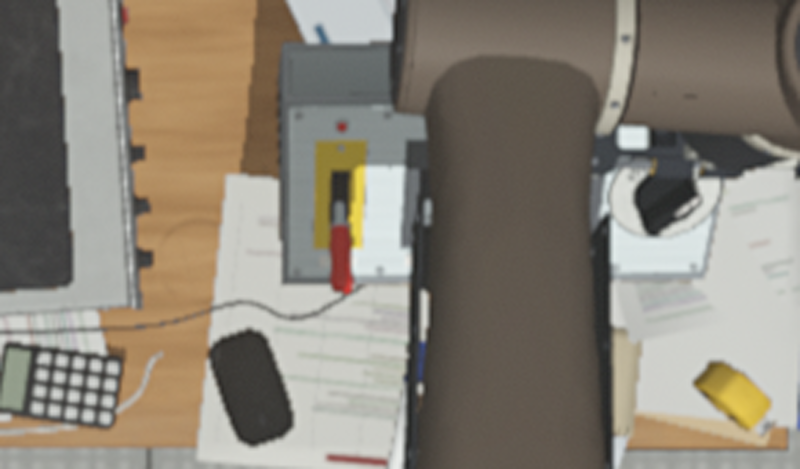

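The top view shows the red lever fully down, the visible loose things in place and the robot clear of the panel. The pointer and green mark agree to within about 0.05 rad, so I'll hand it in.

```bash
python3 -c "
from station import arm
print(arm.job_done())"
```

```text
the job is handed in; nothing more can be done
None
```

The job is handed in (the hand-in gave no verdict): the black levers went down in the order B, C, A, then the red one. By my last picture the knob's pointer is on the green mark to within about 0.1 rad at worst, against the 0.125 allowed. The most I pressed on a blocked lever was about 10 N, and the robot stood clear at about 26 s.

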